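# Press a specimen carrier in the bench screw press

## Robot

A 7-joint arm with a two-finger parallel gripper is mounted at the origin on a cart in front of the work surface, level with it; the furniture and walls round the work are solid. World frame = base frame: x ahead of the robot, y to its left, z up, the work surface at z = 0. Lengths are in mm, angles in degrees, forces in N, time in s.
With the tool pointing down it reaches from about 425 to 875 mm from the base axis. Payload 8.4 kg.
Tool frame: the origin (TCP) lies at the very end of the fingers, on their centre line; the grasp point (between the pads) lies ctrl.hold_point_z behind it (ctrl.hold_point_z is the distance from the TCP to the grasp point, in mm); z points along the fingers, y is the line along which they close (so a half turn about z gives the same grasp; the last joint's range is limited). The gripper opens to 87 mm and grips with 3 to 60 N. Pads are 19 mm wide; open, the fingers measure 117 mm over their backs; the gripper's body (75 mm by 190 mm) begins 51 mm behind the grasp point.
Start: joints at [66.853, 19.091, 2.286, 83.961, -0.768, 76.965, -3.352], TCP at [195.044, -620.017, 222.546] pointing down, gripper open.
Joint ranges: [-147.57, 147.57], [-21.85, 119.76], [-74.77, 79.35], [14.55, 137.4], [-85.83, 265.84], [4.83, 119.75], [-152.11, 152.11]. Speed limits (degrees/s): [127.2, 127.2, 159.86, 159.86, 180, 180, 180].

## Interface

Orientations are given as a 3x3 rotation matrix whose columns are the frame's x, y, z axes.
In Python, from workcell import ctrl, capture gives the robot as it stands.
- The arm moves only by the shell command python3 -m creep 'ROWS'. ROWS is JSON, a list that holds one entry, the list of rows, each a list of 5 numbers: the gripper command: -1 is fully open, 1 is shut, values between are in proportion, then the shift along the world's x, y, z in cm, then the turn about the world's z in rad. In form: [[[fingers, tx, ty, tz, twist], ...]]. A call has 1 to 12 rows; each row shifts and turns the commanded pose from where the row before left it; what a row does not reach is not made up. A row lasts 1/12 s, in which the tool goes at most 41.7 mm and 7.16 degrees, less where a joint would pass 70% of its speed; a pose out of reach is approached as far as the arm can. A call is refused whole if a number of a shift passes 4.17 or a number of a turn 0.125, either way. A call with a gripper value outside its range is refused whole. The fingers move at their own pace and stop on an object; the grip force is fixed at half the most. Time passes only in rows, so rows that do not move let the fingers close. It gives the time, the measured TCP pose, the force, the opening and the grip force at its end, in the units of the state.
- ctrl.get_obs(): the state, without advancing time (a new reading comes with each control period).
- capture(name): name is "scene" or "top" or "wrist"; returns a dict with "frame" (420x560x3 uint8, red, green, blue), "fx", "fy", "cx", "cy" (pixels), "R" (3x3) and "t" (3): a world point X has camera coordinates R X + t; the wrist camera has in their place "mount" (4x4, takes a point from camera to tool coordinates, whose origin is the TCP and whose axes are the flange's). Camera axes: x right, y down, z forward; pixel columns grow to the right and rows downward; lengths in mm; the calibration is good to about 2 mm. A picture is of the moment at which its call begins: read the wrist's pose just before it. There is no depth.
- ctrl.finish_job(): hands the job in; it is judged then, once.
The state is a dict: "time_s": time; "joints": joint angles; "qd": joint speeds; "joint_efforts": joint torques, N m; "tool_pos": TCP position; "orientation": TCP orientation; "contact_force": force on the tool from outside, world axes, zero at the start; "moment": the same for the moment, N m; "opening": opening from 0.0 (shut) to 1.0 (fully open); "grip_force": force on a finger pad.
Only numpy, scipy, OpenCV 4.12 (cv2) and the standard library are available. Lean on these libraries where they do the work, as an engineer would, in place of code of your own. Each camera call takes 0.05 s, during which the arm holds its last target. There are 200 camera calls.

## Task

The specimen carrier was put away in its storage dock handle first. Take it out and slide it nose first under the foot of the screw press until it meets the end stop, its handle fin to the front; then wind the crank down until the foot touches the carrier's pad, and give it half a turn more. Leave the carrier pressed there, and leave the timer, the small carton and the brown bottle where they are.

Things in the scene. Friction and masses are not known exactly. Their poses are not given: they have to be found in the camera images.
- carrier_nose (a point): Carrier: aluminium bar 155 x 44 x 12 mm, 0.16 kg, a white pad on its nose end, a grip fin on its tail end. This point: on the pad's axis, half-way up the bar (6 mm over its underside). x points to the nose, z up. The bar reaches 25 mm from here to the nose tip, 130 mm to the tail. At the start 50 mm of the nose sticks out of the dock, underside 18 mm over the bench, the fin inside.
- carrier_pad (a point): Centre of the top face of the carrier's round white pad (30 mm across, 8 mm high on the bar); 14 mm above carrier_nose, 20 mm above the carrier's underside.
- carrier_fin (a point): Near the middle of the carrier's upright grip fin: 28 mm along the bar, 10 mm thick across it, its top 40 mm above the carrier's underside, 28 mm above the bar. This point is 110 mm from the pad's axis towards the tail and 26 mm above the underside. Axes as carrier_nose.
- dock_mouth (a point): Storage dock: fixed grey plastic tunnel 118 long x 74 wide x 69 mm high, closed at its far end. This point: middle of the lower edge of its mouth, on the tunnel floor, 18 mm above the bench; x points into the tunnel. Inside 62 mm wide, 47 high, 112 deep. The carrier lies in it along x, nose out.
- press_bed (a point): Fixed screw press: bed 170 x 110 x 20 mm, two columns, head, vertical screw with crank. This point: on the screw's axis, on the bed's top, 20 mm over the bench; x points from the open front to the back, z up. Bed reaches 120 mm to the front. Rails 8 mm high, 50 mm apart, from 35 mm in front (flared from 62 mm) guide the carrier; a stop 25.5 mm behind meets its nose with the pad under the foot.
- press_foot_face (a point): Centre of the lower face of the press foot, a steel disc 32 mm across under the screw. It sinks with the screw, 16 mm a full turn, till it meets the pad; then its spring (2 N a mm) takes up what the screw still comes down. At the start it is 26 to 42 mm above the bed. Head above it: 34 mm deep, lower face 70 to 78 mm above the bed; columns 44 mm to each side, 100 mm high.
- press_knob_grip (a point): Middle of the crank's upright black knob: 19 mm across, 36 mm tall, free to spin on its pin, 40 mm from the screw's axis; crank arm 2 mm under the knob's lower end. At the start 177 to 193 mm over the bench; it sinks 16 mm a turn. To wind, lead the knob round the screw's axis, clockwise seen from above = down. It takes about 2 to 3 N; the screw stays where it is left.
- press_crank (a joint): Angle of the crank, rad: 0 is the screw's highest setting, crank arm pointing to +y of press_bed; it grows clockwise seen from above, 6.28 a turn, 14 at most; 0 to 3 at the start. The reading at which the foot meets the pad differs between starts, as the head is clamped at different heights.
- press_foot (a joint): How far the foot's spring is pressed in, m: 0 while the foot hangs free, 0.008 at half a turn after contact, 0.014 at most.
- timer: Bystander: flat white lab timer 70 x 64 x 16 mm lying on the bench; origin at its underside.
- coverslips: Bystander: small printed carton 34 x 53 x 22 mm; origin at its underside.
- brown_bottle: Bystander: brown bottle with black cap, 62 mm across, 120 mm tall; origin at its underside.
- microscope: Fixed microscope behind the dock, tall: its screen hangs 210 to 360 mm above the bench, from 0.52 m ahead of the robot and 0.14 to 0.38 m to its left (world x, y); keep the gripper's body and wrist clear of it. Nothing to do there.
- balance: Fixed electronic balance, 66 mm high, with a dish on it (80 mm high), between dock and press: about x 0.45 to 0.70, y -0.23 to -0.02 m in the world. Nothing to do there.
Things that resemble listed ones, but are neither listed nor needed, are in the scene too. Of the things that look like the part that bears dock_mouth, the larger one is meant.

How it is judged:
By the outcome, as a careful person would: the job done as asked, in the order asked, and still so for the second after the job is handed in, with the robot touching nothing.
It also fails if it takes over 72 s, if anything falls off the work surface, if the arm or the gripper's body presses on something with over 40 N, if the wrist force passes 120 N, or if a joint passes its speed limit or range.

## Working session

There is one attempt and no reset: what is moved stays moved. The work goes in short steps, Python scripts to look and compute and a shell command to move; the robot and the scene stay as the last step left them, time stands still between calls to the robot, and variables do not carry over. Pictures are saved under pics/ and viewed, at most 10 in all, crops included, and the job is handed in when it is done.

```bash
mkdir -p pics; ls; python3 - <<'E'
from workcell import ctrl, capture
import cv2, numpy as np
o=ctrl.get_obs(); print({k:np.round(v,3).tolist() for k,v in o.items()}, ctrl.hold_point_z)
for n in ("scene","top"):
    c=capture(n); cv2.imwrite(f"pics/{n}0.png",cv2.resize(c["frame"][:,:,::-1],(800,600)))
    print(n,c["fx"],c["fy"],c["cx"],c["cy"],np.round(c["R"],4).tolist(),np.round(c["t"],1).tolist())
E
```

```text
pics
{'time_s': 0.0, 'joints': [66.852, 19.132, 2.284, 84.011, -0.768, 76.965, -3.351], 'qd': [-0.043, -0.005, 0.058, -0.05, 0.011, 0.1, -0.1], 'joint_efforts': [-0.001, -65.637, 1.335, -40.38, -0.06, 0.045, 0.0], 'tool_pos': [194.912, -619.601, 221.664], 'orientation': [[0.954, 0.3, -0.001], [0.3, -0.954, 0.001], [-0.0, -0.002, -1.0]], 'contact_force': [-0.012, -0.19, -1.162], 'moment': [-0.048, -0.032, 0.006], 'grip_force': 0.0, 'opening': 1.0} 18.700000000000003
scene 441.61058069726585 441.61058069726585 279.52444996289313 206.08593091777843 [[-0.6621, -0.7494, -0.0001], [-0.5408, 0.4779, -0.6922], [0.5188, -0.4582, -0.7217]] [316.9, 392.3, 938.1]
top 433.00426347780285 433.00426347780285 276.9068648256568 212.86485665846084 [[0.0781, -0.9969, -0.0008], [-0.9772, -0.0764, -0.1982], [0.1975, 0.0163, -0.9802]] [-51.1, 555.7, 1385.5]
```

View pics/scene0.png

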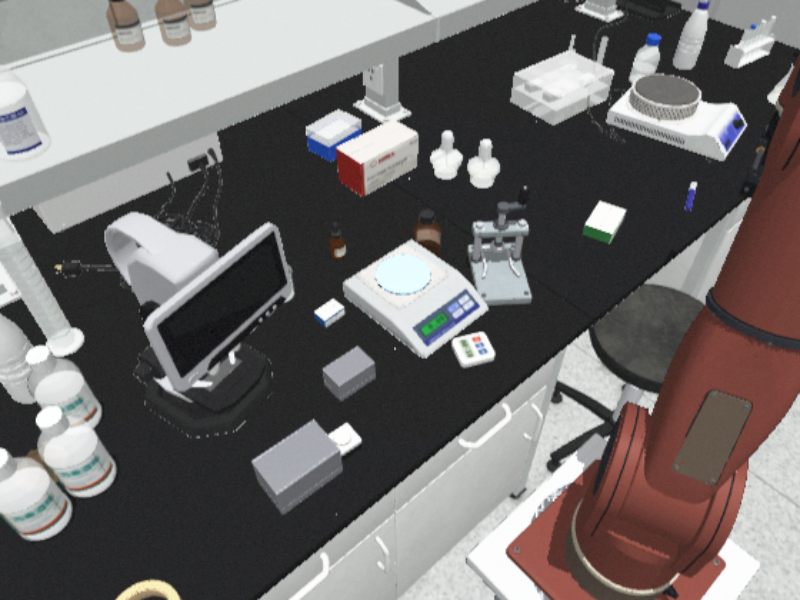

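View pics/top0.png

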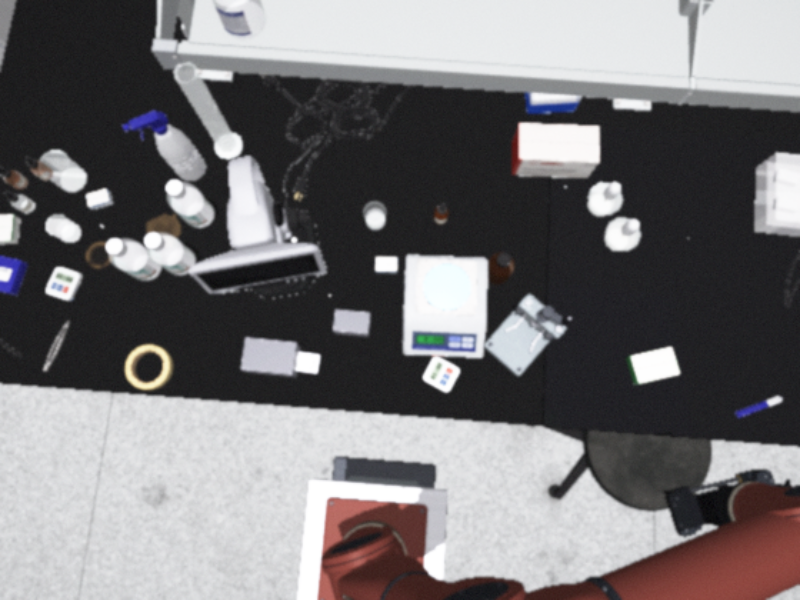

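The scene view shows the large dock at (300,465) with its nose at (345,438). The small decoy is at (350,373), the press at (500,255) and the knob at (523,195). In the top view the dock is at (270,357), the nose at (308,363), the press bed at (515,340), the timer at (441,374) and the balance at (446,305).

```bash
cat > h.py <<'E'
from workcell import ctrl, capture
import cv2, numpy as np
def shot(n,save=None):
    o=ctrl.get_obs(); c=capture(n); c=dict(c)
    if n=="wrist":
        M=np.array(c["mount"],float); Rt=np.array(o["orientation"]); 
        Rc=Rt@M[:3,:3]; p=Rt@M[:3,3]+np.array(o["tool_pos"])
    else:
        Rc=np.array(c["R"]).T; p=-Rc@np.array(c["t"])
    c["Rc"],c["p"]=Rc,p
    if save: cv2.imwrite(f"pics/{save}.png",cv2.resize(c["frame"][:,:,::-1],(800,600),interpolation=cv2.INTER_CUBIC))
    return c
def ray(c,u,v,s=1.0):   # s: 0.7 for 800-wide view pixels
    d=c["Rc"]@np.array([(u*s-c["cx"])/c["fx"],(v*s-c["cy"])/c["fy"],1.0]); return d/np.linalg.norm(d)
def onz(c,u,v,z,s=1.0):
    d=ray(c,u,v,s); return c["p"]+d*(z-c["p"][2])/d[2]
def tri(*prs): # (c,u,v,s)
    A=np.zeros((3,3));b=np.zeros(3)
    for c,u,v,s in prs:
        P=np.eye(3)-np.outer(*(2*[ray(c,u,v,s)])); A+=P;b+=P@c["p"]
    return np.linalg.solve(A,b)
def proj(c,X):
    q=c["Rc"].T@(np.array(X)-c["p"]); return np.array([c["fx"]*q[0]/q[2]+c["cx"],c["fy"]*q[1]/q[2]+c["cy"]])
def pose():
    o=ctrl.get_obs(); R=np.array(o["orientation"])
    return np.round(o["tool_pos"],1), round(float(np.degrees(np.arctan2(R[1,1],R[0,1]))),2)
E
python3 - <<'E'
from h import *
t=shot("top"); s=shot("scene"); w=shot("wrist")
f=lambda *a:np.round(onz(t,*a,0.7),0)[:2]
print("dock top corners",[f(u,v,69) for u,v in((243,338),(297,342),(295,374),(241,370))])
print("nose",[f(*a,30) for a in((297,351),(320,352),(318,375),(297,373))])
print("bed",[f(*a,20) for a in((486,347),(520,375))])
print("timer",f(441,374,8),"balance",[f(*a,66) for a in((404,356),(484,356),(405,255),(488,256))])
print("press knob",np.round(tri((t,550,313,.7),(s,523,193,.7))), "carton",f(386,264,20),"bottle",f(503,265,110),"green carton",f(655,365,20))
print("wristmount",np.round(w["mount"],3).tolist(),w["fx"],w["cx"],w["cy"],np.round(w["p"]))
E
```

```text
dock top corners [array([449., 333.]), array([450., 209.]), array([377., 206.]), array([377., 328.])]
nose [array([434., 214.]), array([436., 160.]), array([382., 159.]), array([383., 208.])]
bed [array([ 479., -227.]), array([ 419., -310.])]
timer [ 409. -127.] balance [array([437., -36.]), array([ 452., -218.]), array([675., -21.]), array([ 688., -215.])]
press knob [ 521. -337.  212.] carton [662.  24.] bottle [ 656. -244.] green carton [ 468. -624.]
wristmount [[0.001, -0.961, -0.275, 74.543], [1.0, 0.001, 0.0, 0.231], [0.0, -0.275, 0.961, -160.389], [0.0, 0.0, 0.0, 1.0]] 367.01295519838686 284.62362277043917 219.3393315717828 [ 266. -598.  382.]
```

```bash
python3 -m creep '[[[-1,3.2,1.25,1.22,0],[-1,3.2,1.25,1.22,0],[-1,3.2,1.25,1.22,0],[-1,3.2,1.25,1.22,0],[-1,3.2,1.25,1.22,0],[-1,3.2,1.25,1.22,0],[-1,3.2,1.25,1.22,0],[-1,3.2,1.25,1.22,0],[-1,1.22,3.56,0,0],[-1,1.22,3.56,0,0],[-1,1.22,3.56,0,0],[-1,1.22,3.56,0,0]]]'
python3 -m creep '[[[-1,1.22,3.56,0,0.12],[-1,1.22,3.56,0,0.12],[-1,1.22,3.56,0,0.12],[-1,1.22,3.56,0,0.12],[-1,1.22,3.56,0,0.12],[-1,-1.28,3.7,0,0.12],[-1,-1.28,3.7,0,0.12],[-1,-1.28,3.7,0,0.12],[-1,-1.28,3.7,0,0.12],[-1,-1.28,3.7,0,0.12],[-1,-1.28,3.7,0,0.06],[-1,-1.28,3.7,0,0]]]'
python3 -m creep '[[[-1,-1.25,2.25,-2.25,0],[-1,-1.25,2.25,-2.25,0],[-1,-1.25,2.25,-2.25,0],[-1,-1.25,2.25,-2.25,0],[-1,0,0,0,0],[-1,0,0,0,0]]]'
python3 - <<'E'
from h import *
print(pose()); c=shot("wrist","w1"); print(proj(c,(410,184,30))/.7)
E
```

```text
time_s: 1.25
tool_pos: [500.3, -375.8, 319.9]
orientation: [[0.954, 0.3, -0.0], [0.3, -0.954, 0.0], [-0.0, -0.0, -1.0]]
contact_force: [0.1, -0.2, -0.4]
opening: 1.001
grip_force: 0.0
time_s: 2.25
tool_pos: [470.2, 61.0, 320.2]
orientation: [[0.002, 1.0, 0.0], [1.0, -0.002, -0.0], [-0.0, 0.0, -1.0]]
contact_force: [1.7, 0.9, -0.8]
opening: 1.001
grip_force: 0.0
time_s: 2.75
tool_pos: [420.0, 150.1, 229.4]
orientation: [[0.003, 1.0, -0.002], [1.0, -0.003, -0.001], [-0.001, -0.002, -1.0]]
contact_force: [1.1, -0.4, -0.6]
opening: 0.997
grip_force: 0.0
(array([420. , 150.1, 229.4]), -0.19)
[393.14974956 225.79029289]
```

View pics/w1.png

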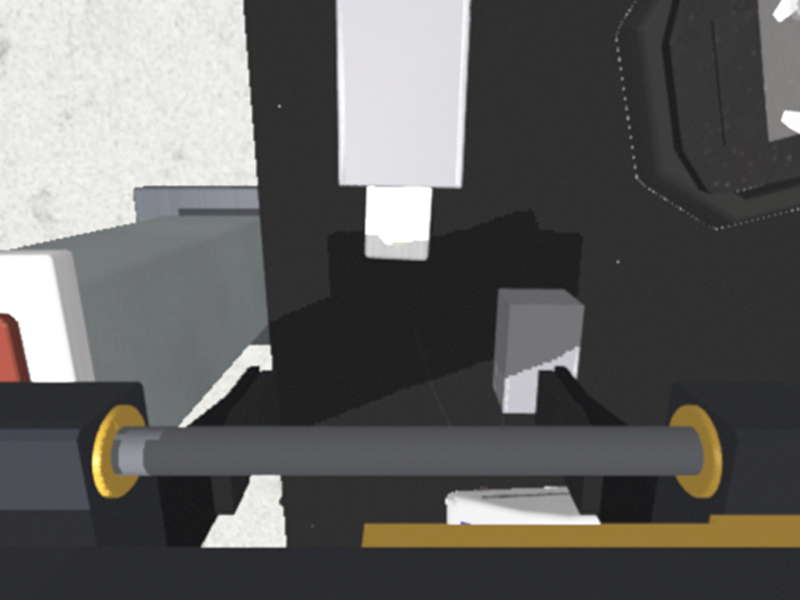

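The dock mouth's top edge is at row 186, columns 340 to 463. The bar's nose spans columns 366 to 431 and ends at about row 250 (top edge) to 259. The decoy dock is at (540,330).

```bash
python3 - <<'E'
from h import *
c=shot("wrist")
f=lambda u,v,z:np.round(onz(c,u,v,z,.7),1)[:2]
print("nose L/R",f(365,250,30),f(429,250,30),"at mouth",f(367,190,30),f(432,190,30))
print("tip lower",f(397,260,18))
print("dock",f(340,186,69),f(463,187,69),"far",f(337,20,69),f(470,20,69))
print("decoy",f(497,290,40),f(583,303,40),f(502,412,0))
E
```

```text
nose L/R [391.9 166.6] [436.1 166.4] at mouth [394.3 207. ] [437.9 206.8]
tip lower [413.7 157.4]
dock [381.1 211.3] [454.5 210.4] far [383.  300.1] [456.1 299.7]
decoy [482.6 140.2] [542.5 130.6] [498.1  27.9]
```

```bash
python3 -m creep '[[[-1,-0.1,0.8,-3.6,-0.03],[-1,-0.1,0.8,-3.6,0],[-1,-0.1,0.8,-3.6,0],[-1,-0.1,0.8,-3.6,0],[-1,-0.1,0.8,-3.6,0],[-1,0,0,-2,0],[-1,0,0,-0.9,0],[-1,0,0,0,0],[-1,0,0,0,0]]]'; python3 -m creep '[[[1,0,0,0,0],[1,0,0,0,0],[1,0,0,0,0],[1,0,0,0,0],[1,0,0,0,0],[1,0,0,0,0],[1,0,0,0,0],[1,0,0,0,0]]]'
```

```text
time_s: 3.6
tool_pos: [417.4, 189.1, 22.1]
orientation: [[0.037, 0.999, 0.001], [0.999, -0.037, 0.0], [0.0, 0.001, -1.0]]
contact_force: [1.4, 0.9, 0.1]
opening: 1.002
grip_force: 0.0
time_s: 4.27
tool_pos: [416.1, 189.3, 21.2]
orientation: [[0.036, 0.999, -0.0], [0.999, -0.036, -0.0], [-0.0, -0.0, -1.0]]
contact_force: [-0.5, 0.3, 1.1]
opening: 0.5
grip_force: 30.0
```

```bash
python3 -m creep '[[[1,0,0,0.15,0],[1,0,-1,0,0],[1,0,-1,0,0],[1,0,-1,0,0],[1,0,-1,0,0],[1,0,-1,0,0],[1,0,-1,0,0],[1,0,0,0,0]]]'; python3 -m creep '[[[1,0.05,-1,0,0],[1,0.05,-1,0,0],[1,0.05,-1,0,0],[1,0.05,-1,0,0],[1,0,-1,0,0],[1,0,-1,0,0],[1,0,0,0,0],[1,0,0,0,0]]]'
```

```text
time_s: 4.93
tool_pos: [416.0, 127.5, 22.4]
orientation: [[0.038, 0.999, -0.001], [0.999, -0.038, -0.001], [-0.001, -0.001, -1.0]]
contact_force: [0.5, -1.4, -1.0]
opening: 0.498
grip_force: 30.0
time_s: 5.6
tool_pos: [418.3, 69.7, 22.7]
orientation: [[0.037, 0.999, -0.0], [0.999, -0.037, 0.0], [0.0, -0.0, -1.0]]
contact_force: [-0.3, 0.9, -1.0]
opening: 0.499
grip_force: 30.0
```

```bash
python3 -m creep '[[[1,0,-1,0,0],[1,0,-0.8,0,0],[1,0,0,-0.8,0],[1,0,0,-0.6,0],[1,0,0,-0.3,0],[1,0,0,0,0],[1,0,0,0,0]]]'; python3 -m creep '[[[1,0,0,-0.15,0],[1,0,0,0,0],[1,0,0,0,0]]]'
```

```text
time_s: 6.18
tool_pos: [417.9, 51.9, 5.3]
orientation: [[0.035, 0.999, -0.001], [0.999, -0.035, 0.0], [0.0, -0.001, -1.0]]
contact_force: [0.1, -0.2, -0.3]
opening: 0.498
grip_force: 30.0
time_s: 6.43
tool_pos: [418.3, 51.5, 4.2]
orientation: [[0.036, 0.999, 0.0], [0.999, -0.036, 0.0], [0.0, 0.0, -1.0]]
contact_force: [-0.5, -0.2, -1.2]
opening: 0.505
grip_force: 30.0
```

```bash
python3 -m creep '[[[1,0,0,-0.15,0],[1,0,0,0,0],[-0.4,0,0,0,0],[-0.4,0,0,0,0],[-0.4,0,0,0,0],[-0.4,0,0,2,0],[-0.4,0,0,4,0],[-0.4,0,2.5,3,0],[-0.4,0,2.5,3,0],[-0.4,0,2.5,3,0],[-0.4,0,0,0,0],[-0.4,0,0,0,0]]]'
python3 - <<'E'
from h import *
print(pose()); c=shot("wrist","w2"); print(proj(c,(420,155,40))/.7)
E
```

```text
time_s: 7.43
tool_pos: [419.3, 127.8, 154.2]
orientation: [[0.033, 0.999, 0.004], [0.999, -0.033, 0.0], [0.0, 0.004, -1.0]]
contact_force: [-0.4, -1.2, 0.7]
opening: 0.702
grip_force: 0.0
(array([419.3, 127.8, 154.2]), -1.92)
[406.65469243 257.29457843]
```

View pics/w2.png

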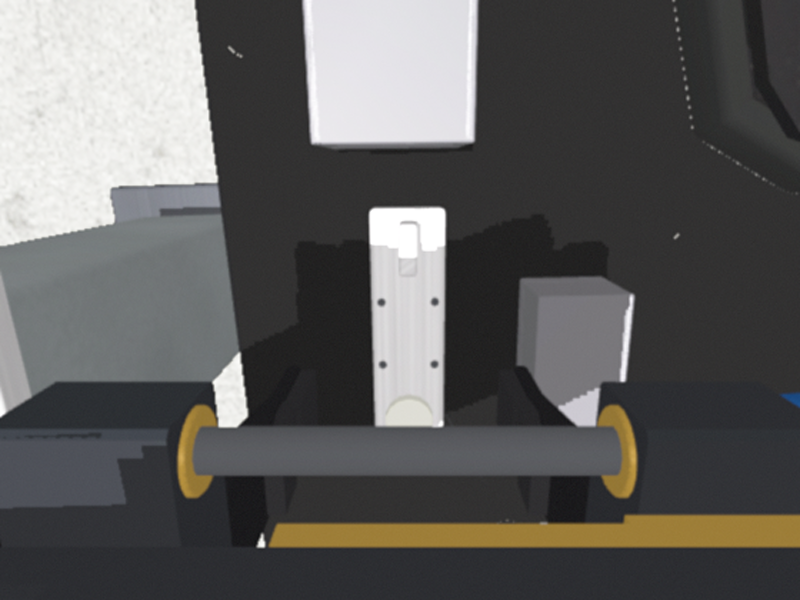

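The carrier lies on the bench with its tail edge at row 208 (columns 370 to 445). The fin's top spans columns 400 to 419 and rows 221 to 259, and the pad is at (409,412).

```bash
python3 - <<'E'
from h import *
c=shot("wrist")
f=lambda u,v,z:np.round(onz(c,u,v,z,.7),1)[:2]
print("tail",f(370,209,12),f(445,209,12),"mid",f(375,400,12),f(442.5,400,12))
print("fin top",f(400,222,40),f(419,222,40),f(400,258,40),f(418,258,40), "pad far edge",f(409,396,20))
E
```

```text
tail [399.  177.1] [441.3 175.6] mid [395.7  59.3] [438.   57.8]
fin top [416.  172.2] [425.8 171.9] [415.3 153.5] [424.8 153.1] pad far edge [417.2  65. ]
```

```bash
python3 -m creep '[[[-0.4,0.05,1.45,0,0],[-0.4,0.05,1.4,-3,0],[-0.4,0,0,-3.5,0],[-0.4,0,0,-3.5,0],[-0.4,0,0,-2.4,0],[-0.4,0,0,-1.2,0],[-0.4,0,0,0,0],[-0.4,0,0,0,0],[-0.4,0,0,0,0]]]'
```

```text
time_s: 8.28
tool_pos: [420.1, 154.9, 17.7]
orientation: [[0.037, 0.999, 0.001], [0.999, -0.037, 0.0], [0.0, 0.001, -1.0]]
contact_force: [-0.1, -0.0, 0.5]
opening: 0.703
grip_force: 0.0
```

```bash
python3 -m creep '[[[-0.4,0,0.1,-0.25,0],[-0.4,0,0,0,0],[1,0,0,0,0],[1,0,0,0,0],[1,0,0,0,0],[1,0,0,0,0],[1,0,0,0,0],[1,0,0,0,0],[1,0,0,0,0],[1,0,0,0,0]]]'; python3 -m creep '[[[1,0,0,1,0],[1,0,0,2,0],[1,0,0,3,0],[1,0,0,3,0],[1,0,0,3,0],[1,0,0,0,0]]]'
```

```text
time_s: 9.12
tool_pos: [419.2, 155.9, 14.1]
orientation: [[0.036, 0.999, -0.0], [0.999, -0.036, 0.0], [-0.0, -0.0, -1.0]]
contact_force: [-0.1, 0.7, -0.4]
opening: 0.177
grip_force: 0.0
time_s: 9.62
tool_pos: [421.9, 157.4, 139.9]
orientation: [[0.035, 0.999, 0.008], [0.999, -0.035, 0.002], [0.002, 0.008, -1.0]]
contact_force: [0.6, -0.5, -1.3]
opening: 0.109
grip_force: 30.0
```

```bash
python3 -m creep '[[[1,0.45,-1.5,0,0],[1,0.45,-2.9,0,0],[1,0.45,-2.9,0,0],[1,0.45,-2.9,0,0],[1,0.5,-1.5,2,0.06],[1,1.5,-3.3,1.6,0.1],[1,1.5,-3.5,1.4,0.1],[1,1.5,-3.5,1.4,0.1],[1,1.5,-3.5,1.4,0.1],[1,1.5,-3.5,1.4,0.1],[1,1.5,-3.5,1.4,0.1],[1,1.5,-3.5,1.4,0.1]]]'; python3 -m creep '[[[1,1.5,-3.5,0,0.1],[1,1.5,-3.5,0,0.1],[1,1.5,-3.5,0,0.02],[1,1.5,-3.5,0,0],[1,1.5,-3.5,0,0],[1,1,-2.5,0,0],[1,0,0,0,0],[1,0,0,0,0],[1,0,0,0,0]]]'
python3 - <<'E'
from h import *
print(pose()); c=shot("wrist","w3"); print(proj(c,(546,-338,20))/.7)
E
```

```text
time_s: 10.62
tool_pos: [547.3, -205.7, 255.0]
orientation: [[-0.666, 0.746, -0.0], [0.746, 0.666, 0.0], [0.0, -0.0, -1.0]]
contact_force: [1.2, 1.3, -1.1]
opening: 0.113
grip_force: 30.0
time_s: 11.37
tool_pos: [632.3, -403.2, 253.7]
orientation: [[-0.81, 0.586, -0.001], [0.586, 0.81, 0.002], [0.001, 0.001, -1.0]]
contact_force: [0.4, 1.5, -1.4]
opening: 0.112
grip_force: 30.0
(array([ 632.3, -403.2,  253.7]), 54.13)
[410.5775245  116.14163676]
```

View pics/w3.png

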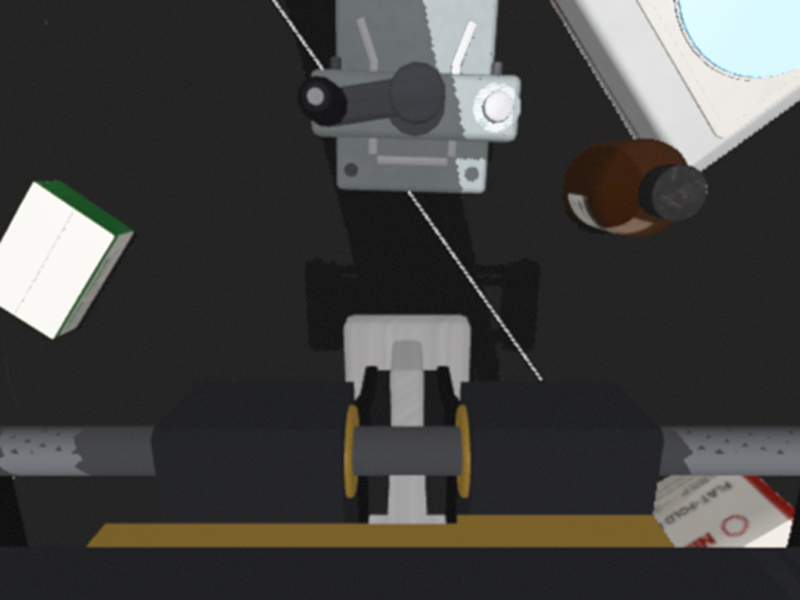

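The view from behind the press shows the bed's back edge at row 190 (columns 337 to 486), the stop at (412,160) and the screw hub at (416,92). The knob top is at (316,97), so the crank points to -y of the press and its angle is near 3. The right column cap is at (498,105). The carrier tail is at row 318, columns 345 to 470, held by the fin.

```bash
python3 - <<'E'
from h import *
c=shot("wrist"); P=np.array([632.3,-403.2,253.7])
f=lambda u,v,z:onz(c,u,v,z,.7)[:2]
r=np.round
BL,BR=f(337,190,20),f(486.5,192,20); print("bed back",r(BL,1),r(BR,1),np.linalg.norm(BR-BL))
RF,LF=f(497,5,20),f(336,5,20); print("front side pts",r(RF,1),r(LF,1),np.linalg.norm(RF-LF))
d1=(RF-BR);d2=(LF-BL);e=BR-BL
print("yaw of -x from sides",[np.degrees(np.arctan2(*d[::-1])) for d in(d1,d2)],"edge yaw",np.degrees(np.arctan2(e[1],e[0])))
print("col cap",r(f(498,105,120),1))
ax=(BL+BR)/2; a=np.radians(-36); print("screw est",r(ax-50*np.array([np.cos(a),np.sin(a)]),1))
print("stop bar",r(f(371,160,28),1),r(f(450,162,28),1))
for z in(190,200,210): print("knob top",z,r(f(316,97,z),1))
for z in(170,180): print("hub",z,r(f(416,92,z),1))
T=np.array([-.81,.586]);Y=np.array([.586,.81])
for n,(u,v,dz) in dict(tailL=(345,318,-3),tailR=(470,318,-3),finL=(391,345,25),finR=(424,345,25)).items():
    q=f(u,v,P[2]+dz)-P[:2]; print(n,"along toolx",r(q@T,1),"tooly",r(q@Y,1))
E
```

```text
bed back [ 556.  -411.2] [ 621.3 -323. ] 109.75117908397225
front side pts [ 523.2 -249.9] [ 460.1 -337.5] 107.94400972841783
yaw of -x from sides [np.float64(143.29816799448486), np.float64(142.43543017789634)] edge yaw 53.452802080134845
col cap [ 574.8 -302.7]
screw est [ 548.2 -337.7]
stop bar [ 554.  -377.9] [ 587.8 -333.3]
knob top 190 [ 528.9 -373.4]
knob top 200 [ 530.7 -372.8]
knob top 210 [ 532.6 -372.1]
hub 170 [ 548.9 -338.3]
hub 180 [ 549.8 -339.1]
tailL along toolx 27.3 tooly -20.4
tailR along toolx 27.4 tooly 20.4
finL along toolx 27.9 tooly -4.6
finR along toolx 27.9 tooly 4.4
```

```bash
python3 - <<'E'
from h import *
c=shot("wrist"); g=cv2.cvtColor(c["frame"],cv2.COLOR_RGB2GRAY).astype(int)
print("row 230 cols 236..256",g[230,236:256].tolist()," 320..336",g[230,320:336].tolist())
print("col 260 rows 214..232",g[214:232,260].tolist())
print("fin row 250:",g[250,266:304].tolist()); print("fin col 285 rows 230..250",g[230:250,285].tolist())
P=ctrl.get_obs()["tool_pos"];P=np.array(P);R=np.array(ctrl.get_obs()["orientation"])
for dz in(-3,-9,-12,-15,-18):
    q=[R.T@(onz(c,u,v,P[2]+dz,.7)-P) for u,v in((344.5,325),(470.5,325),(407,316))]; print(dz,"w",round(q[1][1]-q[0][1],1),"tail",round(q[2][0],1))
for dz in(10,13,16,25):
    q=[R.T@(onz(c,u,v,P[2]+dz,.7)-P) for u,v in((391,345),(424.5,345))]; print("fin",dz,round(q[1][1]-q[0][1],2),round(q[0][0],1))
E
```

```text
row 230 cols 236..256 [22, 23, 23, 36, 86, 133, 148, 153, 155, 159, 161, 161, 161, 160, 159, 158, 158, 159, 161, 161]  320..336 [164, 162, 161, 161, 158, 156, 156, 155, 139, 88, 39, 21, 21, 24, 21, 23]
col 260 rows 214..232 [24, 25, 24, 25, 24, 43, 87, 129, 139, 141, 145, 153, 158, 162, 163, 164, 164, 166]
fin row 250: [163, 161, 159, 161, 162, 167, 167, 161, 143, 136, 136, 138, 139, 140, 139, 137, 137, 137, 136, 137, 137, 138, 137, 138, 139, 139, 140, 137, 137, 141, 156, 162, 163, 162, 160, 160, 159, 158]
fin col 285 rows 230..250 [162, 161, 163, 164, 162, 163, 163, 158, 146, 137, 135, 135, 138, 136, 137, 136, 136, 135, 137, 137]
-3 w 41.0 tail 28.1
-9 w 42.6 tail 26.3
-12 w 43.3 tail 25.5
-15 w 44.1 tail 24.6
-18 w 44.8 tail 23.7
fin 10 10.15 22.7
fin 13 9.95 23.8
fin 16 9.75 24.8
fin 25 9.14 28.0
```

The bar width (44 mm only at about 13 mm below the fingertips) shows the fin is gripped about 13 mm too high. I'll set the carrier down on the clear bench beside the press and regrasp it lower.

```bash
python3 -m creep '[[[1,-3.7,-1.5,0,-0.012],[1,-3.7,-1.5,0,0],[1,-3.7,-1.5,0,0],[1,-3.7,-1.5,0,0],[1,-3.7,-1.5,-1,0],[1,0,0,-4,0],[1,0,0,-4,0],[1,0,0,-4,0],[1,0,0,-4,0],[1,0,0,-3,0],[1,0,0,-1,0],[1,0,0,0,0]]]'; python3 -m creep '[[[1,0,0,-0.4,0],[1,0,0,-0.3,0],[1,0,0,-0.2,0],[1,0,0,0,0]]]'
```

```text
time_s: 12.52
tool_pos: [446.1, -477.2, 42.0]
orientation: [[-0.803, 0.596, -0.003], [0.596, 0.803, 0.003], [0.004, 0.001, -1.0]]
contact_force: [-0.2, -0.1, -1.5]
opening: 0.111
grip_force: 30.0
time_s: 12.85
tool_pos: [447.8, -479.7, 36.5]
orientation: [[-0.803, 0.596, 0.001], [0.596, 0.803, -0.002], [-0.002, -0.001, -1.0]]
contact_force: [-0.0, 0.7, -1.7]
opening: 0.11
grip_force: 30.0
```

```bash
python3 -m creep '[[[1,0,0,-0.3,0],[1,0,0,-0.2,0],[1,0,0,0,0]]]'; python3 -m creep '[[[1,0,0,-0.2,0],[1,0,0,-0.2,0],[1,0,0,0,0]]]'; python3 -m creep '[[[1,0,0,-0.2,0],[1,0,0,0,0]]]'
```

```text
time_s: 13.1
tool_pos: [447.1, -479.0, 29.9]
orientation: [[-0.803, 0.596, -0.0], [0.596, 0.803, 0.0], [0.0, -0.0, -1.0]]
contact_force: [0.4, -0.3, -2.1]
opening: 0.112
grip_force: 30.0
time_s: 13.35
tool_pos: [447.0, -478.9, 25.6]
orientation: [[-0.803, 0.596, -0.0], [0.596, 0.803, 0.0], [0.001, 0.0, -1.0]]
contact_force: [-1.2, 0.2, -2.5]
opening: 0.113
grip_force: 30.0
time_s: 13.52
tool_pos: [447.1, -479.0, 23.7]
orientation: [[-0.803, 0.596, -0.0], [0.596, 0.803, 0.0], [0.0, 0.0, -1.0]]
contact_force: [-0.3, 0.7, -1.8]
opening: 0.112
grip_force: 30.0
```

```bash
python3 -m creep '[[[1,0,0,-0.2,0],[1,0,0,-0.2,0],[1,0,0,0,0]]]'; python3 -m creep '[[[1,0,0,-0.2,0],[1,0,0,0,0],[1,0,0,0,0]]]'
```

```text
time_s: 13.77
tool_pos: [447.4, -479.2, 20.4]
orientation: [[-0.803, 0.596, 0.0], [0.596, 0.803, -0.0], [-0.0, -0.0, -1.0]]
contact_force: [-1.1, 1.0, 1.0]
opening: 0.115
grip_force: 30.0
time_s: 14.02
tool_pos: [447.5, -479.3, 20.2]
orientation: [[-0.803, 0.596, 0.0], [0.596, 0.803, -0.001], [-0.001, -0.001, -1.0]]
contact_force: [-6.0, 6.4, 17.6]
opening: 0.112
grip_force: 30.0
```

```bash
python3 -m creep '[[[-0.3,0,0,0.2,0],[-0.3,0,0,0,0],[-0.3,0,0,0,0],[-0.3,-0.4,0.3,-0.2,0],[-0.3,0,0,-0.25,0],[-0.3,0,0,-0.2,0],[-0.3,0,0,0,0],[-0.3,0,0,0,0]]]'; python3 -m creep '[[[1,0,0,0,0],[1,0,0,0,0],[1,0,0,0,0],[1,0,0,0,0],[1,0,0,0,0],[1,0,0,0,0],[1,0,0,0,0],[1,0,0,0,0],[1,0,0,0,0],[1,0,0,0,0]]]'
```

```text
time_s: 14.68
tool_pos: [443.1, -476.0, 13.3]
orientation: [[-0.803, 0.596, -0.0], [0.596, 0.803, 0.0], [0.001, 0.0, -1.0]]
contact_force: [0.1, 0.4, -1.1]
opening: 0.613
grip_force: 0.0
time_s: 15.52
tool_pos: [443.2, -476.1, 13.6]
orientation: [[-0.803, 0.596, -0.0], [0.596, 0.803, 0.0], [0.0, -0.0, -1.0]]
contact_force: [-0.2, -0.1, 0.3]
opening: 0.113
grip_force: 30.0
```

```bash
python3 -m creep '[[[1,0,0,1,0],[1,0,0,2,0],[1,0,0,3,0],[1,-3.2,2.38,0,0],[1,-3.2,2.38,0,0],[1,-3.2,2.38,0,0],[1,-3.2,2.38,0,0],[1,-3.2,2.38,0,0],[1,0,0,0,0],[1,0,0,0,0],[1,0,0,0,0]]]'
python3 - <<'E'
from h import *
c=shot("wrist"); o=ctrl.get_obs();P=np.array(o["tool_pos"]);R=np.array(o["orientation"])
g=cv2.GaussianBlur(cv2.cvtColor(c["frame"],cv2.COLOR_RGB2GRAY),(3,3),0).astype(int)
print(P)
# tail edge near expected tool x 15..32, bar top dz
for ty in(-17,-14,14,17):
    xs=np.arange(10,40,.5); v=[]
    for x in xs:
        u=proj(c,P+R@np.array([x,ty,2.0])); v.append(g[int(round(u[1])),int(round(u[0]))])
    k=int(np.argmax(-np.diff(v))); print("tail edge at ty",ty,xs[k],v[max(0,k-4):k+6])
for tx in(12,16):
    ys=np.arange(-32,32.5,.5); v=[g[tuple(np.round(proj(c,P+R@np.array([tx,y,2.0]))).astype(int)[::-1])] for y in ys]
    d=np.abs(np.diff(v)); i=[ys[k] for k in np.argsort(-d)[:6]]; print("side edges tx",tx,sorted(i))
E
```

```text
time_s: 16.43
tool_pos: [283.8, -357.9, 74.7]
orientation: [[-0.803, 0.596, 0.001], [0.596, 0.803, -0.002], [-0.002, -0.001, -1.0]]
contact_force: [1.5, 0.2, -0.4]
opening: 0.113
grip_force: 30.0
[ 284.39255821 -358.02127117   74.59455271]
tail edge at ty -17 36.0 [np.int64(210), np.int64(211), np.int64(207), np.int64(190), np.int64(151), np.int64(101), np.int64(63), np.int64(49), np.int64(47), np.int64(48)]
tail edge at ty -14 37.5 [np.int64(213), np.int64(209), np.int64(205), np.int64(196), np.int64(168), np.int64(118), np.int64(71), np.int64(48), np.int64(43)]
tail edge at ty 14 19.5 [np.int64(171), np.int64(171), np.int64(169), np.int64(166), np.int64(162), np.int64(157), np.int64(155), np.int64(154), np.int64(152), np.int64(150)]
tail edge at ty 17 35.0 [np.int64(148), np.int64(156), np.int64(175), np.int64(192), np.int64(193), np.int64(185), np.int64(179), np.int64(178), np.int64(178), np.int64(179)]
side edges tx 12 [np.float64(-23.0), np.float64(-22.5), np.float64(19.5), np.float64(20.0), np.float64(20.5), np.float64(21.0)]
side edges tx 16 [np.float64(-23.5), np.float64(-23.0), np.float64(19.5), np.float64(20.0), np.float64(20.5), np.float64(21.0)]
```

```bash
python3 -m creep '[[[1,2.0,2.85,0,0],[1,2.0,2.85,0,0],[1,2.0,2.85,0,0],[1,2.0,2.85,0,0],[1,2.0,2.85,0,0],[1,0,0,0,0],[1,0,0,0,0]]]'
python3 - <<'E'
from h import *
print(pose()); c=shot("wrist","w4"); t=shot("top"); s=shot("scene")
a=t["frame"][190:280,270:410]; b=s["frame"][110:250,270:410]
a=cv2.resize(a,(560,360),interpolation=cv2.INTER_CUBIC); 
w=cv2.resize(c["frame"],(480,360)); b=cv2.resize(b,(240,240),interpolation=cv2.INTER_CUBIC)
im=np.zeros((600,800,3),np.uint8); im[:360,:560]=a; im[:240,560:]=b; im[360:,:320]=cv2.resize(c["frame"],(320,240)); cv2.imwrite("pics/m1.png",im[:,:,::-1])
E
```

```text
time_s: 17.07
tool_pos: [385.8, -213.0, 74.1]
orientation: [[-0.806, 0.592, 0.001], [0.592, 0.806, 0.001], [-0.001, 0.001, -1.0]]
contact_force: [-0.6, -1.3, -0.6]
opening: 0.113
grip_force: 30.0
(array([ 385.8, -213. ,   74.1]), 53.69)
```

View pics/m1.png

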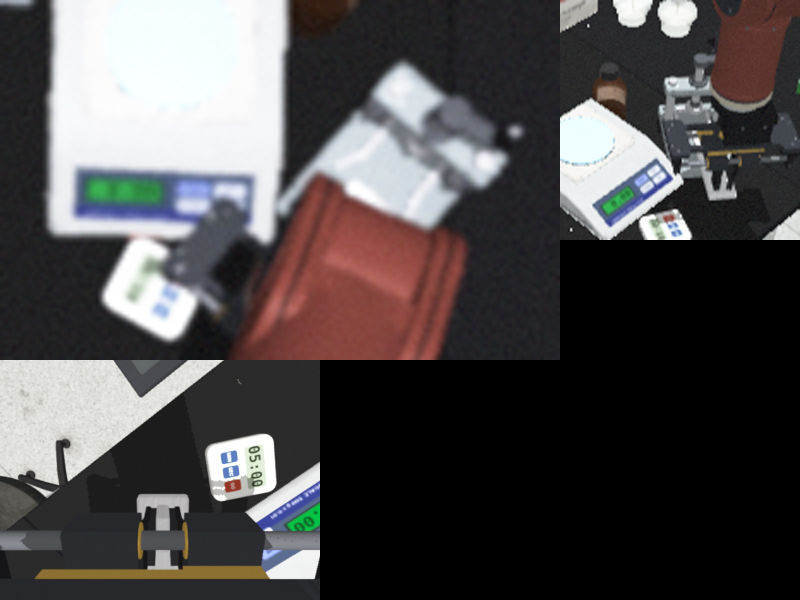

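The wrist inset shows the carrier held straight by its fin, with the timer clear to the right. The press front is just ahead of the arm.

```bash
python3 - <<'E'
from h import *
c=shot("wrist"); o=ctrl.get_obs();P=np.array(o["tool_pos"]);R=np.array(o["orientation"])
g=cv2.cvtColor(c["frame"],cv2.COLOR_RGB2GRAY).astype(float)
s=lambda p:cv2.getRectSubPix(g.astype(np.float32),(1,1),tuple(proj(c,P+R@np.array(p)).astype(float)))[0,0]
for ty in(-15,-10,10,15):
    xs=np.arange(10,40,.5); v=np.array([s([x,ty,2.]) for x in xs]); k=np.argmax(-np.diff(v)); print("tail",ty,xs[k],v[::4].round())
for tx in(14,20):
    ys=np.arange(-32,32.5,.5); d=np.diff([s([tx,y,2.]) for y in ys]); print("sides",tx,ys[d.argmax()],ys[d.argmin()])
S=np.array([549,-338]);X=np.array([.802,-.597]);Y=np.array([.597,.802])
print("TCP in press frame",(P[:2]-S)@X,(P[:2]-S)@Y)
E
```

```text
tail -15 21.5 [179. 188. 187. 186. 182. 164.  82.  28.  28.  30.  29.  29.  28.  29.
  27.]
tail -10 21.5 [130. 189. 189. 189. 185. 168.  83.  29.  28.  28.  26.  29.  29.  28.
  29.]
tail 10 21.5 [ 39. 186. 188. 185. 181. 161.  88.  27.  28.  28.  29.  28.  28.  28.
  30.]
tail 15 21.5 [190. 191. 189. 189. 184. 163.  89.  30.  27.  27.  28.  30.  28.  28.
  28.]
sides 14 -22.0 20.5
sides 20 -21.0 19.5
TCP in press frame -206.11570572820108 -0.8757124572773514
```

```bash
python3 -m creep '[[[1,0.09,0.12,-1.5,0],[1,0,0,-1.5,0],[1,0,0,-0.8,0],[1,0,0,0,0],[1,0,0,0,0]]]'; python3 -m creep '[[[1,0.8,-0.6,0,0],[1,0.8,-0.6,0,0],[1,0.8,-0.6,0,0],[1,0,0,0,0],[1,0,0,0,0]]]'
```

```text
time_s: 17.68
tool_pos: [383.8, -213.8, 35.6]
orientation: [[-0.802, 0.597, -0.001], [0.597, 0.802, 0.001], [0.001, 0.0, -1.0]]
contact_force: [0.3, 0.2, -1.6]
opening: 0.113
grip_force: 30.0
time_s: 18.1
tool_pos: [408.9, -231.7, 35.8]
orientation: [[-0.803, 0.596, 0.001], [0.596, 0.803, 0.0], [-0.0, 0.001, -1.0]]
contact_force: [-0.4, 0.6, -1.4]
opening: 0.108
grip_force: 30.0
```

```bash
python3 -m creep '[[[1,0.8,-0.6,0,0],[1,0.8,-0.6,0,0],[1,0.8,-0.6,0,0],[1,0.8,-0.6,0,0],[1,0.8,-0.6,0,0],[1,0,0,0,0],[1,0,0,0,0]]]'; python3 -m creep '[[[1,0.4,-0.3,0,0],[1,0.4,-0.3,0,0],[1,0.24,-0.18,0,0],[1,0,0,0,0],[1,0,0,0,0]]]'
```

```text
time_s: 18.68
tool_pos: [448.5, -261.5, 35.4]
orientation: [[-0.803, 0.596, -0.0], [0.596, 0.803, 0.001], [0.0, 0.0, -1.0]]
contact_force: [0.4, -0.0, -1.1]
opening: 0.111
grip_force: 30.0
time_s: 19.1
tool_pos: [458.6, -269.2, 35.7]
orientation: [[-0.803, 0.596, -0.0], [0.596, 0.803, 0.0], [0.0, -0.0, -1.0]]
contact_force: [0.1, 0.2, -1.2]
opening: 0.112
grip_force: 30.0
```

```bash
python3 -m creep '[[[1,0.24,-0.18,0,0],[1,0,0,0,0],[1,0,0,0,0]]]'; python3 -m creep '[[[1,0.16,-0.12,0,0],[1,0,0,0,0],[1,0,0,0,0]]]';  python3 -m creep '[[[1,0.12,-0.09,0,0],[1,0,0,0,0],[1,0,0,0,0]]]'
```

```text
time_s: 19.35
tool_pos: [459.9, -270.1, 35.1]
orientation: [[-0.803, 0.596, -0.002], [0.596, 0.803, 0.001], [0.003, -0.0, -1.0]]
contact_force: [-2.8, 3.4, -0.4]
opening: 0.114
grip_force: 30.0
time_s: 19.6
tool_pos: [460.0, -270.0, 34.6]
orientation: [[-0.803, 0.596, -0.005], [0.596, 0.803, 0.003], [0.006, -0.001, -1.0]]
contact_force: [-9.5, 8.2, 3.1]
opening: 0.113
grip_force: 30.0
time_s: 19.85
tool_pos: [460.2, -270.0, 34.1]
orientation: [[-0.803, 0.596, -0.008], [0.596, 0.803, 0.005], [0.009, -0.001, -1.0]]
contact_force: [-13.3, 11.3, 3.9]
opening: 0.112
grip_force: 30.0
```

```bash
python3 -m creep '[[[1,-0.24,0.18,0,0],[1,0,0,-0.15,0],[1,0,0,0,0],[1,0,0,0,0]]]'; python3 -m creep '[[[1,0,0,-0.15,0],[1,0.12,-0.09,0,0],[1,0,0,0,0],[1,0,0,0,0]]]'
```

```text
time_s: 20.18
tool_pos: [460.0, -270.0, 33.7]
orientation: [[-0.803, 0.596, -0.003], [0.596, 0.803, 0.002], [0.003, -0.0, -1.0]]
contact_force: [-6.2, 6.9, 2.2]
opening: 0.114
grip_force: 30.0
time_s: 20.52
tool_pos: [460.2, -270.2, 33.4]
orientation: [[-0.803, 0.596, -0.006], [0.596, 0.803, 0.002], [0.006, -0.002, -1.0]]
contact_force: [-18.8, 14.1, 24.5]
opening: 0.111
grip_force: 30.0
```

```bash
python3 -m creep '[[[0.2,0,0,0,0],[0.2,0,0,0,0],[0.2,0,0,0,0],[0.2,0,0,0,0],[0.2,0,0,1,0],[0.2,0,0,3,0],[0.2,0,0,4,0],[0.2,0,0,4,0],[0.2,0,0,4,0],[0.2,0,0,4,0],[0.2,0,0,0,0],[0.2,0,0,0,0]]]'
python3 - <<'E'
from h import *
o=ctrl.get_obs(); print(pose(),o["opening"]); c=shot("wrist"); t=shot("top")
a=cv2.resize(t["frame"][170:270,310:420],(440,400),interpolation=cv2.INTER_CUBIC)
im=np.zeros((400,800,3),np.uint8); im[:,:440]=a; im[:270,440:]=cv2.resize(c["frame"],(360,270)); cv2.imwrite("pics/m2.png",im[:,:,::-1])
E
```

```text
time_s: 21.52
tool_pos: [464.0, -272.8, 236.1]
orientation: [[-0.803, 0.596, 0.005], [0.596, 0.803, -0.003], [-0.006, 0.0, -1.0]]
contact_force: [0.6, 0.6, -1.0]
opening: 0.4
grip_force: 0.0
(array([ 464. , -272.8,  236.1]), 53.4) 0.40017555980291164
```

View pics/m2.png

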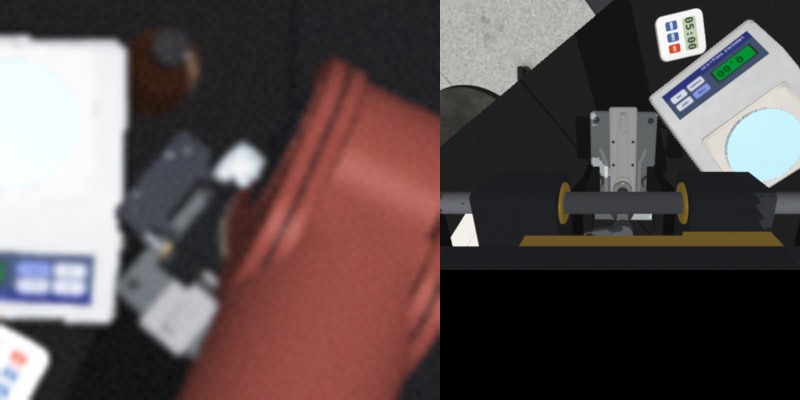

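```bash
python3 - <<'E'
from h import *
c=shot("wrist"); g=cv2.cvtColor(c["frame"],cv2.COLOR_RGB2GRAY).astype(np.float32)
S=np.array([549,-338]);X=np.array([.802,-.597]);Y=np.array([.597,.802])
def prof(y,z):
    xs=np.arange(-150,-100,.5); v=[]
    for x in xs:
        p=proj(c,[*(S+x*X+y*Y),z]); v.append(cv2.getRectSubPix(g,(1,1),(float(p[0]),float(p[1])))[0,0])
    d=np.diff(v); k=np.argsort(-d)[:3]; return sorted((float(xs[i]),round(float(d[i]))) for i in k)
for y in(-15,-8,8,15): print("tail",y,prof(y,32))
for y in(-45,-38,38,45): print("bed",y,prof(y,20))
E
```

```text
tail -15 [(-133.5, 17), (-133.0, 21), (-132.5, 23)]
tail -8 [(-133.5, 19), (-133.0, 22), (-132.5, 23)]
tail 8 [(-133.5, 18), (-133.0, 22), (-132.5, 23)]
tail 15 [(-133.5, 17), (-133.0, 23), (-132.5, 24)]
bed -45 [(-105.5, 16), (-105.0, 19), (-104.5, 16)]
bed -38 [(-125.5, 10), (-125.0, 13), (-124.5, 13)]
bed 38 [(-124.0, 13), (-123.5, 13), (-123.0, 9)]
bed 45 [(-150.0, 23), (-149.5, 20), (-149.0, 18)]
```

The carrier tail overhangs the bed front by about 9 mm, as expected at the stop, and it sits centred. Next I'll feel for the knob's top to get the screw height.

```bash
python3 -m creep '[[[1,2.2,-3.3,0,0],[1,2.2,-3.3,0,0],[1,2.25,-3.27,0,0],[1,0,0,-1,0],[1,0,0,-0.6,0],[1,0,0,-0.3,0],[1,0,0,0,0],[1,0,0,0,0]]]'; python3 -m creep '[[[1,0,0,-0.25,0],[1,0,0,-0.25,0],[1,0,0,0,0],[1,0,0,0,0]]]'; python3 -m creep '[[[1,0,0,-0.25,0],[1,0,0,-0.15,0],[1,0,0,0,0],[1,0,0,0,0]]]'
```

```text
time_s: 22.33
tool_pos: [528.8, -369.8, 213.8]
orientation: [[-0.804, 0.595, -0.0], [0.595, 0.804, 0.0], [0.0, -0.0, -1.0]]
contact_force: [1.2, -0.2, 0.8]
opening: 0.011
grip_force: 0.0
time_s: 22.67
tool_pos: [528.9, -370.8, 208.9]
orientation: [[-0.803, 0.596, 0.0], [0.596, 0.803, -0.0], [-0.0, -0.0, -1.0]]
contact_force: [0.0, 0.6, 0.0]
opening: 0.002
grip_force: 0.0
time_s: 23.0
tool_pos: [529.0, -370.9, 204.5]
orientation: [[-0.803, 0.596, -0.0], [0.596, 0.803, 0.0], [0.0, -0.0, -1.0]]
contact_force: [-0.1, 0.9, -0.6]
opening: 0.002
grip_force: 0.0
```

```bash
python3 -m creep '[[[1,0,0,-0.25,0],[1,0,0,0,0],[1,0,0,0,0]]]'; python3 -m creep '[[[1,0,0,-0.2,0],[1,0,0,0,0],[1,0,0,0,0]]]'; python3 -m creep '[[[1,0,0,-0.2,0],[1,0,0,0,0],[1,0,0,0,0]]]'
```

```text
time_s: 23.25
tool_pos: [529.0, -370.8, 201.9]
orientation: [[-0.803, 0.596, -0.0], [0.596, 0.803, 0.0], [0.0, -0.0, -1.0]]
contact_force: [0.8, 0.0, 0.4]
opening: 0.006
grip_force: 0.0
time_s: 23.5
tool_pos: [529.0, -370.9, 200.0]
orientation: [[-0.803, 0.596, -0.0], [0.596, 0.803, 0.0], [0.0, -0.0, -1.0]]
contact_force: [0.7, -0.2, 0.7]
opening: 0.003
grip_force: 0.0
time_s: 23.75
tool_pos: [529.4, -371.3, 199.4]
orientation: [[-0.803, 0.596, 0.001], [0.596, 0.803, -0.001], [-0.002, -0.0, -1.0]]
contact_force: [-1.2, 1.4, 7.2]
opening: 0.004
grip_force: 3.5
```

```bash
python3 -m creep '[[[-0.2,0,0,2,0],[-0.2,0,0,0,0],[-0.2,0,0,0,0],[-0.2,0,0,0,0],[-0.2,0,0,0,0]]]'; python3 - <<'E'
import cv2,numpy as np
from h import *
im=cv2.imread("pics/w3.png"); R=np.array([[-0.81,0.586,0],[0.586,0.81,0],[0,0,-1.]])
c=shot("wrist"); M=np.array(c["mount"]); c["Rc"]=R@M[:3,:3]; c["p"]=R@M[:3,3]+np.array([632.3,-403.2,253.7])
k=onz(c,316,97,199.5,.7)[:2]
Y=np.array([.597,.802]);X=np.array([.802,-.597])
for hz in(160,165,170):
    h=onz(c,416,92,hz,.7)[:2]; d=k-h; print(hz,h.round(1),k.round(1),np.linalg.norm(d).round(1),"theta",np.arctan2(d@X,d@Y))
cv2.imwrite("pics/k.png",cv2.resize(im[40:220,280:540],(780,540),interpolation=cv2.INTER_CUBIC))
E
```

```text
time_s: 24.17
tool_pos: [528.7, -370.7, 217.3]
orientation: [[-0.803, 0.596, -0.001], [0.596, 0.803, 0.001], [0.001, -0.0, -1.0]]
contact_force: [-0.1, 0.3, 0.7]
opening: 0.299
grip_force: 0.0
160 [ 548. -338.] [ 530.7 -373.2] 39.3 theta 2.959229434993386
165 [ 548.5 -338.4] [ 530.7 -373.2] 39.1 theta 2.974226967521523
170 [ 548.9 -338.8] [ 530.7 -373.2] 38.9 theta 2.989359213872766
```

View pics/k.png

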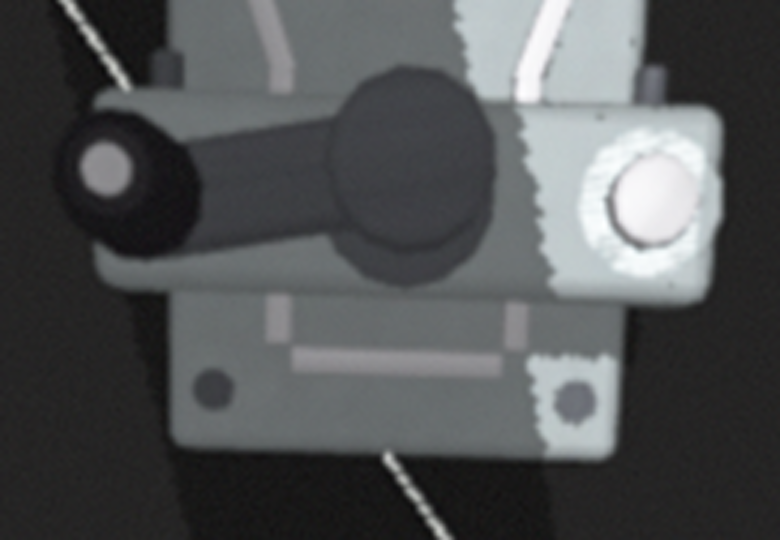

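```bash
python3 -m creep '[[[-0.2,0.05,-0.1,0,0],[-0.2,0,0,0,0],[-0.2,0,0,-1.5,0],[-0.2,0,0,-1.2,0],[-0.2,0,0,-0.8,0],[-0.2,0,0,-0.5,0],[-0.2,0,0,0,0],[-0.2,0,0,0,0]]]'; python3 -m creep '[[[1,0,0,0,0],[1,0,0,0,0],[1,0,0,0,0],[1,0,0,0,0],[1,0,0,0,0],[1,0,0,0,0],[1,0,0,0,0],[1,0,0,0,0]]]'; python3 - <<'E'
import numpy as np
Y=np.array([.597,.802]);X=np.array([.802,-.597])
p=lambda th:40*(np.sin(th)*X+np.cos(th)*Y)
th0=2.97; d=np.radians(15)
for i in range(28): 
    a=p(th0+(i+1)*d)-p(th0+i*d); print(i,(a/10).round(2),-round(1.6*15/360,3))
E
```

```text
time_s: 24.88
tool_pos: [529.5, -371.9, 178.0]
orientation: [[-0.803, 0.596, -0.0], [0.596, 0.803, 0.0], [0.0, -0.0, -1.0]]
contact_force: [0.6, -0.4, 0.4]
opening: 0.599
grip_force: 0.0
time_s: 25.55
tool_pos: [529.5, -372.0, 178.2]
orientation: [[-0.803, 0.596, -0.0], [0.596, 0.803, -0.0], [-0.0, -0.0, -1.0]]
contact_force: [-0.6, -0.3, 1.4]
opening: 0.191
grip_force: 30.0
0 [-0.86  0.59] -0.067
1 [-0.68  0.79] -0.067
2 [-0.45  0.94] -0.067
3 [-0.19  1.03] -0.067
4 [0.08 1.04] -0.067
5 [0.35 0.99] -0.067
6 [0.59 0.86] -0.067
7 [0.79 0.68] -0.067
8 [0.94 0.45] -0.067
9 [1.03 0.19] -0.067
10 [ 1.04 -0.08] -0.067
11 [ 0.99 -0.35] -0.067
12 [ 0.86 -0.59] -0.067
13 [ 0.68 -0.79] -0.067
14 [ 0.45 -0.94] -0.067
15 [ 0.19 -1.03] -0.067
16 [-0.08 -1.04] -0.067
17 [-0.35 -0.99] -0.067
18 [-0.59 -0.86] -0.067
19 [-0.79 -0.68] -0.067
20 [-0.94 -0.45] -0.067
21 [-1.03 -0.19] -0.067
22 [-1.04  0.08] -0.067
23 [-0.99  0.35] -0.067
24 [-0.86  0.59] -0.067
25 [-0.68  0.79] -0.067
26 [-0.45  0.94] -0.067
27 [-0.19  1.03] -0.067
```

```bash
python3 -m creep '[[[1,-0.43,0.3,-0.033,0],[1,-0.43,0.3,-0.033,0],[1,-0.34,0.4,-0.033,0],[1,-0.34,0.4,-0.033,0],[1,0,0,0,0]]]'; python3 -m creep '[[[1,-0.45,0.94,-0.067,0],[1,-0.19,1.03,-0.067,0],[1,0,0,0,0]]]'
```

```text
time_s: 25.97
tool_pos: [513.3, -356.8, 176.8]
orientation: [[-0.803, 0.596, -0.001], [0.596, 0.803, 0.0], [0.001, -0.0, -1.0]]
contact_force: [-0.6, 0.2, -0.8]
opening: 0.191
grip_force: 30.0
time_s: 26.22
tool_pos: [507.7, -335.2, 175.4]
orientation: [[-0.804, 0.594, -0.001], [0.594, 0.804, 0.001], [0.001, 0.001, -1.0]]
contact_force: [-1.0, 2.8, -0.4]
opening: 0.192
grip_force: 29.9
```

```bash
python3 -m creep '[[[1,0.08,1.04,-0.067,0],[1,0.35,0.99,-0.067,0],[1,0.59,0.86,-0.067,0],[1,0.79,0.68,-0.067,0],[1,0.94,0.45,-0.067,0],[1,1.03,0.19,-0.067,0],[1,0,0,0,0]]]'; python3 -m creep '[[[1,1.04,-0.08,-0.067,0],[1,0.99,-0.35,-0.067,0],[1,0.86,-0.59,-0.067,0],[1,0.68,-0.79,-0.067,0],[1,0.45,-0.94,-0.067,0],[1,0.19,-1.03,-0.067,0],[1,0,0,0,0],[1,0,0,0,0]]]'
```

```text
time_s: 26.8
tool_pos: [547.1, -296.1, 171.4]
orientation: [[-0.803, 0.596, 0.0], [0.596, 0.803, -0.002], [-0.001, -0.001, -1.0]]
contact_force: [1.4, -5.4, -0.1]
opening: 0.191
grip_force: 30.0
time_s: 27.47
tool_pos: [587.8, -334.0, 167.4]
orientation: [[-0.802, 0.597, -0.001], [0.597, 0.802, 0.0], [0.001, -0.001, -1.0]]
contact_force: [-3.0, -1.9, 4.3]
opening: 0.192
grip_force: 30.1
```

```bash
python3 -m creep '[[[1,-0.08,-1.04,-0.067,0],[1,-0.35,-0.99,-0.067,0],[1,-0.59,-0.86,-0.067,0],[1,-0.79,-0.68,-0.067,0],[1,-0.94,-0.45,-0.067,0],[1,-1.03,-0.19,-0.067,0],[1,0,0,0,0]]]'; python3 -m creep '[[[1,-1.04,0.08,-0.067,0],[1,-0.99,0.35,-0.067,0],[1,-0.86,0.59,-0.067,0],[1,-0.68,0.79,-0.067,0],[1,-0.45,0.94,-0.067,0],[1,-0.14,0.75,-0.05,0],[1,0,0,0,0],[1,0,0,0,0]]]'
```

```text
time_s: 28.05
tool_pos: [547.4, -376.5, 163.3]
orientation: [[-0.802, 0.598, -0.002], [0.598, 0.802, 0.0], [0.001, -0.001, -1.0]]
contact_force: [-1.5, 1.9, 3.9]
opening: 0.193
grip_force: 30.1
time_s: 28.72
tool_pos: [507.8, -340.7, 159.6]
orientation: [[-0.803, 0.596, -0.001], [0.596, 0.803, 0.0], [0.001, -0.001, -1.0]]
contact_force: [0.2, 1.5, 3.5]
opening: 0.195
grip_force: 30.0
```

```bash
python3 -m creep '[[[-0.2,0,0,0,0],[-0.2,0,0,0,0],[-0.2,0,0,0,0],[-0.2,0,0,0,0],[-0.2,0,0,2,0],[-0.2,0,0,2,0],[1,0,0,0,0],[1,0,0,0,0],[1,0,0,0,0],[1,0,0,0,0],[1,0,0,0,0],[1,0,0,0,0]]]';  python3 -m creep '[[[1,0,0,-0.8,0],[1,0,0,-0.5,0],[1,0,0,-0.2,0],[1,0,0,0,0],[1,0,0,0,0]]]'; python3 -m creep '[[[1,0,0,-0.15,0],[1,0,0,0,0],[1,0,0,0,0]]]'
```

```text
time_s: 29.72
tool_pos: [507.9, -340.9, 198.8]
orientation: [[-0.803, 0.596, -0.001], [0.596, 0.803, 0.001], [0.001, -0.0, -1.0]]
contact_force: [-0.3, 0.7, 0.1]
opening: 0.227
grip_force: 0.0
time_s: 30.13
tool_pos: [508.1, -340.9, 184.3]
orientation: [[-0.803, 0.596, -0.0], [0.596, 0.803, 0.0], [0.001, 0.0, -1.0]]
contact_force: [0.6, 0.7, 0.4]
opening: 0.007
grip_force: 0.0
time_s: 30.38
tool_pos: [508.3, -341.1, 183.2]
orientation: [[-0.803, 0.596, 0.0], [0.596, 0.803, -0.0], [-0.0, -0.0, -1.0]]
contact_force: [0.3, 0.3, 0.2]
opening: 0.007
grip_force: 0.0
```

```bash
python3 -m creep '[[[1,0,0,-0.15,0],[1,0,0,0,0],[1,0,0,0,0]]]'; python3 -m creep '[[[1,0,0,-0.15,0],[1,0,0,0,0],[1,0,0,0,0]]]'; python3 -m creep '[[[1,0,0,-0.1,0],[1,0,0,0,0],[1,0,0,0,0]]]'
```

```text
time_s: 30.63
tool_pos: [508.2, -341.0, 181.5]
orientation: [[-0.803, 0.596, -0.0], [0.596, 0.803, -0.0], [0.0, -0.0, -1.0]]
contact_force: [-0.5, -0.3, -0.9]
opening: 0.005
grip_force: 0.0
time_s: 30.88
tool_pos: [508.4, -341.3, 181.0]
orientation: [[-0.803, 0.596, 0.001], [0.596, 0.803, -0.001], [-0.001, -0.0, -1.0]]
contact_force: [-1.7, 0.5, 6.7]
opening: 0.008
grip_force: 3.3
time_s: 31.13
tool_pos: [508.5, -341.6, 180.8]
orientation: [[-0.803, 0.597, 0.001], [0.597, 0.803, -0.002], [-0.002, -0.001, -1.0]]
contact_force: [-4.2, 1.0, 11.6]
opening: 0.001
grip_force: 5.9
```

```bash
python3 -m creep '[[[1,0,0,3.5,0],[1,0,0,3.5,0],[1,3.1,-1.55,1,0],[1,3.1,-1.55,1,0],[1,3.1,-1.55,1,0],[1,3.1,-1.55,1,0],[1,0,0,0,0],[1,0,0,0,0]]]'
python3 - <<'E'
from h import *
print(pose()); w=shot("wrist"); s=shot("scene")
im=np.zeros((600,800,3),np.uint8); im[:420,:560]=w["frame"]; im[:300,560:]=cv2.resize(s["frame"][130:220,310:382],(240,300),interpolation=cv2.INTER_CUBIC); cv2.imwrite("pics/m3.png",im[:,:,::-1])
E
```

```text
time_s: 31.8
tool_pos: [633.7, -403.1, 287.1]
orientation: [[-0.803, 0.596, -0.001], [0.596, 0.803, 0.002], [0.002, 0.001, -1.0]]
contact_force: [0.2, 0.8, -0.6]
opening: 0.005
grip_force: 0.0
(array([ 633.7, -403.1,  287.1]), 53.43)
```

View pics/m3.png

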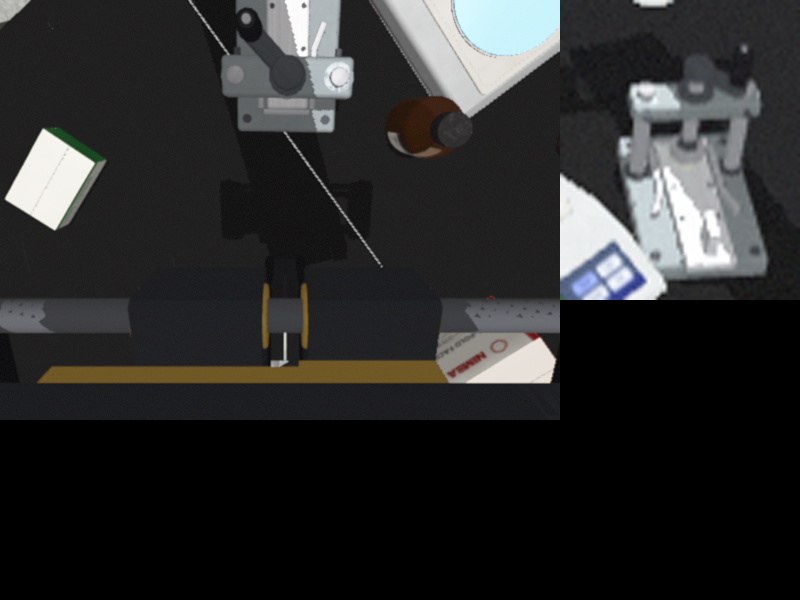

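The scene inset shows the carrier straight between the rails with the foot on its pad and the fin to the front. The crank knob, at (249,22) against the hub at (287,74), points front-left, as it should after about 1.16 turns. The brown bottle, at (430,125), is where it was.

```bash
python3 -c "
from workcell import ctrl; print(ctrl.finish_job())"
```

```text
the job is handed in; nothing more can be done
None
```

The job is handed in: the carrier is nose first against the press stop with its fin to the front, and the crank is wound about half a turn past contact. I judged that from the knob's height (foot about 8 mm past first contact), and the robot finished clear of everything at about 32 s.

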